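# Change over the driver cartridges in the burn-in dock

## Task

First switch the test dock off at the red lever, then lift the tested cartridges (green tops) out of the dock and stand them upright in the grey tray, and plug every untested cartridge (orange top) that is on the table fully home into a socket of its own. When all that is done, turn the run counter's knob back to its zero stop, and last of all switch the dock on again. Leave the tools and other things on the bench where they are.

Things in the scene. Friction and masses are not known exactly. Their poses are not given: they have to be found in the camera images.
- new0: Untested driver cartridge, ORANGE top; may be absent. Starts standing on its blades on the table before the dock. 0.15 to 0.27 kg, 50 mm high: white housing 84 (x) x 36 (y) mm, 16 to 50 mm above the origin; below it five brass blades in a row along x, 16 mm apart, each 4 (x) x 33 (y) x 16 mm long, tips wedged; heavy foot. Origin: at the middle blade's tip. z up; both ends alike, either way round fits.
- new1: Untested driver cartridge, ORANGE top; may be absent. Starts standing on its blades on the table before the dock. Same make, sizes and origin as new0.
- new2: Untested driver cartridge, ORANGE top; may be absent. Starts standing on its blades on the table before the dock. Same make, sizes and origin as new0.
- done0: Tested driver cartridge, GREEN top; may be absent. Same make, sizes and origin as new0. Starts seated in one of the dock's sockets, held by nothing but the slots: it lifts straight up and out.
- done1: Tested driver cartridge, GREEN top; may be absent. Same make, sizes and origin as new0. Starts seated in one of the dock's sockets, held by nothing but the slots: it lifts straight up and out.
- done2: Tested driver cartridge, GREEN top; may be absent. Same make, sizes and origin as new0. Starts seated in one of the dock's sockets, held by nothing but the slots: it lifts straight up and out.
- socket0 (a point): Socket of the dock, a fixed grey block 110 (x) x 240 (y) x 45 mm high with three black sockets, 74 mm apart in y (socket0 at -y). Point: centre of the middle slot, level with the dock's top; z up. Five slots in a row along x, 16 mm apart, each 6.4 (x) x 37 (y) mm, 18 deep. A cartridge fully home rests its housing on the top, its origin 16 mm below this point.
- socket1 (a point): The dock's middle socket; as socket0.
- socket2 (a point): The dock's +y socket; as socket0.
- tray_in (a point): Centre of the inner floor of the shallow grey tray for tested cartridges: outside 160 (x) x 200 (y) x 18 mm high, walls and floor 4 mm thick, fixed to the table; z up. Two cartridges fit side by side, their length along the tray's x.
- control_top (a point): Centre of the top of the blue control unit, a fixed box 120 (x) x 200 (y) x 50 mm high, top level; z up. The counter's knob stands on it at y = +55 mm, the power switch at y = -55 mm. The unit and the tray may change sides.
- knob (a joint): Run counter's reset knob, in rad: 0 at the zero stop, where the white mark on the bar points along the unit's -x to the red tick; grows clockwise seen from above, up to 5.2 rad; it starts between 1.8 and 4.0. Bring it back by turning counter-clockwise. Light friction (0.04 N m), stays where it is left; hard stop at 0.
- knob_grip (a point): On the knob's upright axis, 37 mm above the control unit's top: the middle of the height to grip. Black bar grip 42 mm long, 14 mm thick, 32 mm high (from 12 mm to 44 mm above the unit's top) on a disc 44 mm across, 8 mm thick, whose top is 14 mm above the unit's top. The bar lies along this point's x axis and turns with the knob; the white mark is on its -x half; z up.
- switch (a joint): Power switch lever, in rad: 0 = OFF, leaning 0.5 rad to the unit's -x (red dot side); 1.0 = ON, leaning 0.5 rad to the unit's +x (green dot side). Starts ON. It needs about 1 N at its ball and stays where it is left, between two hard stops.
- switch_tip (a point): Centre of the red ball, 26 mm across, at the end of the switch lever: 60 mm from its pivot, which lies across the unit (along its y), 22 mm above the unit's top, on a grey block 70 (x) x 50 (y) x 25 mm high.
- screwdriver: Bystander, to be left where it is: yellow-handled screwdriver, 160 mm long.
- wrench: Bystander, to be left where it is: steel wrench, 150 mm long.
- tape: Bystander, to be left where it is: yellow ring of tape, 90 mm across, 25 mm high.
- mug: Bystander, to be left where it is: blue mug, 76 mm across, 90 mm high.
- jar: Bystander, to be left where it is: screw jar with white cap, 64 mm across, 70 mm high.
- offcut: Bystander, to be left where it is: aluminium bar offcut, 140 x 20 x 20 mm.

How it is judged:
By the outcome, as a careful person would: the job done as asked, in the order asked, and still so for the second after the job is handed in, with the robot touching nothing.
Of new0, new1, new2 only 2 to 3 are there at a start; the rules pass over those that are not, and their reading is None.
Of done0, done1, done2 only 1 to 2 are there at a start; the rules pass over those that are not, and their reading is None.
At some moment in a run one of new0, new1, new2 may be knocked a few centimetres aside while the robot is not near it.
It also fails if it takes over 210 s, if anything falls off the work surface, if the arm or the gripper's body presses on something with over 40 N, if the wrist force passes 120 N, or if a joint passes its speed limit or range.

## Robot

A 6-joint arm with a two-finger parallel gripper is mounted at the origin on the work surface. World frame = base frame: x ahead of the robot, y to its left, z up, the work surface at z = 0. Lengths are in m, angles in rad, forces in N, time in s.
With the tool pointing down it reaches from about 0.275 to 0.85 m from the base axis. Payload 5.2 kg.
Tool frame: the origin (TCP) lies on the centre line of the jaws, within the pads' length; the fingertips stand 25 mm ahead of it and the grasp point (between the pads) lies 6 mm ahead of it; y points along the fingers, z is the direction in which the jaws open and shut, and the axes are right-handed (so a half turn about y gives the same grasp; the last joint's range is limited). The gripper opens to 85 mm and grips with 20 to 120 N. Pads are 22 mm wide; open, the fingers measure 114 mm over their backs; the gripper's body (76 mm by 85 mm) begins 54 mm behind the grasp point. The pads swing forward as they close: fully open they stand 13 mm farther back than shut.
Start: joints at [1.123, 0.259, 1.535, -0, 1.348, -0.203], TCP at [0.133, 0.534, 0.256] pointing down, gripper open.
Joint ranges: [-3.14, 3.14], [-0.91, 2.08], [0.19, 2.58], [-1.22, 4.36], [0.22, 2.71], [-3.12, 3.12]. Speed limits (rad/s): [2.57, 2.57, 3.14, 3.14, 3.14, 3.14].

## Interface

Orientations are given as [roll, pitch, yaw] about the fixed x, y, z axes, in that order (R = Rz(yaw) Ry(pitch) Rx(roll)).
In Python, from workcell import status, vision, manip, finder gives the robot as it stands. The module is installed in compiled form; this text tells all that it offers.
- The arm moves only by the tool play_rows, never from a script. Its argument "plan" is a list of rows, each a list of 7 numbers: the finger opening in mm, from 0 to 85.4, then the shift along the world's x, y, z in mm, then the turn, a rotation vector about the world's x, y, z in rad. A call has 1 to 20 rows; each row shifts and turns the commanded pose from where the row before left it; what a row does not reach is not made up. A row lasts 1/12 s, in which the tool goes at most 41.7 mm and 7.16 degrees, less where a joint would pass 70% of its speed; a pose out of reach is approached as far as the arm can. A call with a gripper value outside its range is refused whole. The fingers move at their own pace and stop on an object; "squeeze" is the grip in N (left out, the last holds). Time passes only in rows, so rows that do not move let the fingers close. It gives the time, the measured TCP pose, the force and the opening at its end, in the units of the state.
- status.get_state(): the state, without advancing time (a new reading comes with each control period).
- vision.get_image(name): name is "scene" or "top" or "wrist"; returns a dict with "img" (384x512x3 uint8, red, green, blue), "depth" (384x512 float32, m along the optical axis (not along the pixel's ray), 0 where there is no reading), "camera_matrix" (3x3 intrinsics, pixels), "rvec" (rotation vector, rad) and "tvec" (3), from world to camera coordinates, as OpenCV has them. Camera axes: x right, y down, z forward; pixel columns grow to the right and rows downward; lengths in m; the calibration is good to about 2 mm. The wrist camera is an equidistant fisheye: a pixel r from the principal point sees the ray r / f radians off the axis. A picture is of the moment at which its call begins.
- manip.finish_job(): hands the job in, once; it reports no verdict.
Trained networks look in a picture, given as the dict that the camera call returned (one of the last four; its "shot" number tells which), for a name from the list of things; names that differ only in an ending like _2 or _b are one class to them, and where a whole thing is asked for, a point or a joint stands for the part that bears it (a point fixed in the world has none). Each returns a list of dicts, best first, with "p" (0 to 1); they miss things now and then, are a little off and sometimes report something else, mostly with a low value. They report only what shows in the picture. A call takes as long as a camera call.
- finder.spot_in(picture, thing): "xyz" ([x, y, z] in m, in the coordinates of the camera as it stood for that picture, good to about 4 mm: the middle of the surface that is visible of it).
The state is a dict: "time": time; "q": joint angles; "qd": joint speeds; "effort": joint torques, N m; "ee_pos": TCP position; "eef_rot": TCP orientation; "ft_force": force on the tool from outside, world axes, zero at the start; "ft_torque": the same for the moment, N m; "grip_width": opening from 0.0 (shut) to 1.0 (fully open).
Only numpy, scipy, OpenCV 4.12 (cv2) and the standard library are available. Lean on these libraries where they do the work, as an engineer would, in place of code of your own. Each camera call takes 0.05 s, during which the arm holds its last target. There are 200 camera calls.

## Working session

There is one attempt and no reset: what is moved stays moved. The work goes in short steps, Python scripts to look and compute and a tool call to move; the robot and the scene stay as the last step left them, time stands still between calls to the robot, and variables do not carry over. Pictures are saved under pics/ and viewed, about 12 in all and at most 16, crops included, and the job is handed in when it is done.

Besides the shell and the picture viewer there is one more tool, called after "Call:" as name(argument=value, ...), one argument or row to a line, values as JSON. play_rows: Moves the arm, as the interface text tells. Its arguments: {"type":"object","properties":{"plan":{"type":"array","items":{"type":"array","items":{"type":"number"}}},"squeeze":{"type":"number"}},"required":["plan"]}

```bash
mkdir -p pics; cat > h.py <<'E'
import numpy as np, cv2
from workcell import status, vision, manip, finder
def T(p):
    R=cv2.Rodrigues(np.array(p["rvec"],float))[0]; return R,np.array(p["tvec"],float).ravel()
def w(p,xyz):
    R,t=T(p); return R.T@(np.array(xyz,float)-t)
def cloud(p):
    K=np.array(p["camera_matrix"]); d=p["depth"]; v,u=np.indices(d.shape)
    c=np.stack([(u-K[0,2])/K[0,0]*d,(v-K[1,2])/K[1,1]*d,d],-1)
    R,t=T(p); return (c-t)@R
def spots(p,names,n=3):
    for k in names:
        print(k,[(np.round(w(p,r["xyz"]),3).tolist(),round(r["p"],2)) for r in finder.spot_in(p,k)[:n]])
def save(p,n,s=1.5):
    cv2.imwrite(f"pics/{n}.png",cv2.resize(p["img"][:,:,::-1],None,fx=s,fy=s))
def st():
    s=status.get_state(); print({k:np.round(s[k],3).tolist() for k in("time","q","ee_pos","eef_rot","ft_force","grip_width")})
E
python3 - <<'E'
from h import *
st()
p=vision.get_image("top"); save(p,"top0"); np.savez("top0.npz",c=cloud(p),img=p["img"])
spots(p,["new0","done0","switch_tip","knob_grip","screwdriver","wrench","tape","mug","jar","offcut"],4)
q=vision.get_image("scene"); save(q,"scene0")
spots(q,["switch_tip","knob_grip","new0","done0"],4)
E
```

```text
{'time': 0.0, 'q': [1.123, 0.259, 1.536, 0.0, 1.348, -0.203], 'ee_pos': [0.133, 0.533, 0.255], 'eef_rot': [-1.573, 0.0, -0.245], 'ft_force': [0.271, -0.355, 0.08], 'grip_width': 0.999}
new0 [([0.455, 0.125, 0.052], 0.87), ([0.451, 0.007, 0.047], 0.56), ([0.521, -0.324, 0.051], 0.24)]
done0 [([0.657, 0.051, 0.078], 0.77)]
switch_tip []
knob_grip [([0.521, -0.272, 0.067], 0.46)]
screwdriver [([0.354, -0.214, 0.021], 0.69)]
wrench [([0.656, 0.05, 0.079], 0.75), ([0.334, 0.22, 0.006], 0.58), ([0.456, 0.124, 0.047], 0.41), ([0.452, 0.007, 0.048], 0.33)]
tape [([0.717, -0.306, 0.023], 0.55)]
mug [([0.749, 0.291, 0.044], 0.97), ([0.35, -0.213, 0.022], 0.48)]
jar []
offcut [([0.601, -0.533, 0.023], 0.78)]
switch_tip []
knob_grip [([0.529, -0.265, 0.071], 0.58)]
new0 [([0.474, 0.016, 0.043], 0.67), ([0.484, 0.133, 0.046], 0.61)]
done0 [([0.672, 0.058, 0.079], 0.7)]
```

View pics/top0.png

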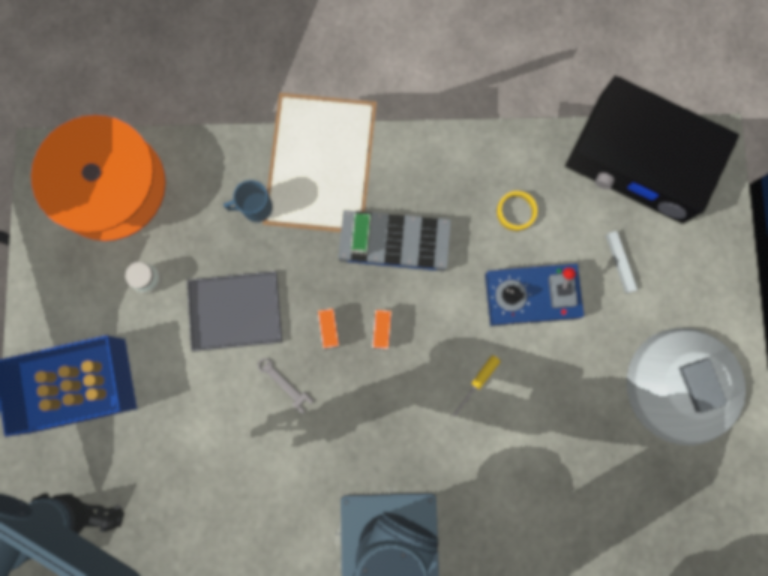

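View pics/scene0.png

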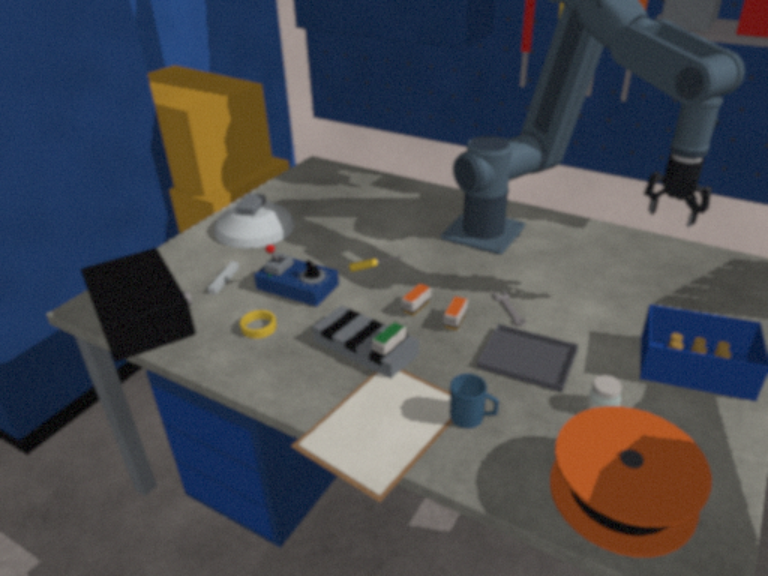

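The top view shows two orange cartridges at about (328,328) and (381,329). One green cartridge sits in the +y socket at (361,232), and the sockets at (395,239) and (428,242) are empty. The tray is at (237,311). The control unit is at (534,294), with the knob at (513,294) and the red ball at (569,273). The scene view agrees.

```bash
python3 - <<'E'
from h import *
f=np.load("top0.npz"); c=f["c"]; img=f["img"]; hsv=cv2.cvtColor(img,cv2.COLOR_RGB2HSV); H,S,V=[hsv[...,i].astype(int) for i in range(3)]
z=c[...,2]; X=c[...,0]; Y=c[...,1]
box=lambda x0,x1,y0,y1:(X>x0)&(X<x1)&(Y>y0)&(Y<y1)
def rect(n,m):
    pts=c[m]; 
    if len(pts)<5: print(n,len(pts)); return
    r=cv2.minAreaRect((pts[:,:2]*1000).astype(np.float32)); print(n,len(pts),"mean",np.round(pts.mean(0),3),"rect",np.round(r[0],0),np.round(r[1],0),round(r[2],1),"z",np.round(np.percentile(pts[:,2],[10,50,90]),3))
o=(H<16)&(S>150)&(V>120)&(z>.03)
rect("newA",o&box(.38,.53,.07,.2)); rect("newB",o&box(.38,.53,-.06,.065))
g=(H>45)&(H<85)&(S>90); rect("green",g&box(.5,.8,-.2,.2))
rect("dock",(z>.035)&(z<.06)&box(.54,.75,-.2,.13))
rect("ctrl",(H>100)&(H<125)&(S>120)&(z>.04)&(z<.06)&box(.4,.65,-.5,-.15))
rect("ctrlz",(z>.035)&(z<.2)&box(.4,.65,-.5,-.15))
rect("redball",((H<8)|(H>172))&(S>150)&(z>.03)&box(.4,.7,-.5,-.2))
rect("tray",(z>.009)&(z<.03)&box(.38,.62,.18,.5))
rect("trayfloor",(z>-.01)&(z<.03)&(V<110)&(S<60)&box(.38,.62,.2,.45))
print(np.percentile(z[box(.3,.4,-.1,.1)],[10,50,90]))
E
```

```text
newA 207 mean [0.46  0.122 0.049] rect [461. 122.] [75. 29.] 8.0 z [0.046 0.049 0.053]
newB 200 mean [0.455 0.006 0.05 ] rect [456.   6.] [28. 73.] 84.1 z [0.046 0.05  0.054]
green 190 mean [0.665 0.048 0.079] rect [665.  47.] [27. 76.] 83.7 z [0.075 0.078 0.082]
dock 1931 mean [ 0.652 -0.034  0.044] rect [655. -25.] [240. 112.] 83.4 z [0.04  0.044 0.049]
ctrl 1114 mean [ 0.521 -0.319  0.05 ] rect [ 525. -328.] [115. 198.] 3.3 z [0.045 0.05  0.054]
ctrlz 2242 mean [ 0.523 -0.326  0.058] rect [ 525. -330.] [121. 201.] 3.9 z [0.046 0.051 0.079]
redball 44 mean [ 0.55  -0.381  0.129] rect [ 525. -388.] [82. 20.] 11.9 z [0.13  0.135 0.14 ]
tray 467 mean [0.506 0.34  0.015] rect [488. 346.] [217. 308.] 1.3 z [0.01  0.014 0.02 ]
trayfloor 817 mean [0.512 0.346 0.006] rect [510. 329.] [164. 220.] 3.2 z [-0.002  0.004  0.017]
[-3.89859583e-03  1.40338712e-03  1.50852967e+00]
```

Call:
play_rows(
  plan=[
    [85,30,-40,10,0,0,0],
    [85,30,-40,10,0,0,0],
    [85,30,-40,10,0,0,0],
    [85,30,-40,10,0,0,0],
    [85,30,-40,10,0,0,0],
    [85,30,-40,10,0,0,0],
    [85,25,-40,10,0,0,0],
    [85,25,-40,10,0,0,0],
    [85,20,-40,0,0,0,0],
    [85,20,-40,0,0,0,0],
    [85,10,-40,0,0,0,0],
  ],
)

```text
time: 1.72
ee_pos: [0.3723, 0.152, 0.3231]
eef_rot: [-1.57, -0.002, -0.245]
ft_force: [1.2, 0.3, -0.4]
grip_width: 0.997
```

Call:
play_rows(
  plan=[
    [0,14,-38,0,0,0,0.024],
    [0,14,-38,0,0,0,0.024],
    [0,14,-38,0,0,0,0.024],
    [0,14,-38,0,0,0,0.024],
    [0,14,-38,0,0,0,0.024],
    [0,14,-38,0,0,0,0.024],
    [0,14,-38,0,0,0,0.024],
    [0,14,-38,0,0,0,0.024],
    [0,14,-38,0,0,0,0.024],
    [0,14,-38,0,0,0,0.024],
    [0,14,-38,0,0,0,0.024],
    [0,14,-38,0,0,0,0.024],
    [0,14,-38,0,0,0,0.024],
    [0,0,0,0,0,0,0],
    [0,0,0,0,0,0,0],
    [0,0,0,0,0,0,0],
  ],
)

```text
time: 3.05
ee_pos: [0.5526, -0.3399, 0.322]
eef_rot: [-1.569, 0.001, 0.066]
ft_force: [0.1, 0.6, 0.3]
grip_width: -0.001
```

```bash
cat >> h.py <<'E'
def fcloud(p):
    K=np.array(p["camera_matrix"]); d=p["depth"]; v,u=np.indices(d.shape)
    a=(u-K[0,2])/K[0,0]; b=(v-K[1,2])/K[1,1]; r=np.hypot(a,b)+1e-9; s=np.tan(np.minimum(r,1.5))/r
    c=np.stack([a*s*d,b*s*d,d],-1); R,t=T(p); W=(c-t)@R; W[d<=0]=np.nan; return W
def look(n):
    p=vision.get_image("wrist"); save(p,n); c=fcloud(p); np.savez(n+".npz",c=c,img=p["img"]); return p,c
def ortho(c,img,z0,z1,x0,x1,y0,y1,n=None,res=1.0):
    """top-down map, 1 px=res mm, row grows with -x, col grows with -y"""
    m=np.isfinite(c[...,2])&(c[...,2]>z0)&(c[...,2]<z1)&(c[...,0]>x0)&(c[...,0]<x1)&(c[...,1]>y0)&(c[...,1]<y1)
    return m
def rect(n,c,m):
    pts=c[m]
    if len(pts)<5: print(n,len(pts)); return
    r=cv2.minAreaRect((pts[:,:2]*1000).astype(np.float32)); print(n,len(pts),"mean",np.round(pts.mean(0),3),"rect",np.round(r[0],0),np.round(r[1],0),round(r[2],1),"z",np.round(np.percentile(pts[:,2],[10,50,90]),3))
def HSV(img):
    h=cv2.cvtColor(img,cv2.COLOR_RGB2HSV).astype(int); return h[...,0],h[...,1],h[...,2]
def box(c,x0,x1,y0,y1,z0=-9,z1=9):
    X,Y,Z=c[...,0],c[...,1],c[...,2]; return (X>x0)&(X<x1)&(Y>y0)&(Y<y1)&(Z>z0)&(Z<z1)
E
python3 - <<'E'
from h import *
st(); p,c=look("w1"); H,S,V=HSV(p["img"])
spots(p,["switch_tip","knob_grip"])
rect("ctrl",c,box(c,.42,.63,-.47,-.18,.042,.06))
rect("block",c,box(c,.42,.63,-.47,-.33,.067,.085))
rect("red",c,((H<8)|(H>172))&(S>130)&box(c,.4,.7,-.5,-.3,.09,.2))
rect("bar",c,box(c,.45,.6,-.33,-.22,.088,.11))
rect("disc",c,box(c,.45,.6,-.33,-.22,.06,.07))
E
```

```text
{'time': 3.05, 'q': [-0.723, 0.412, 1.159, 0.0, 1.572, -2.361], 'ee_pos': [0.553, -0.34, 0.322], 'eef_rot': [-1.569, 0.001, 0.066], 'ft_force': [0.142, 0.647, 0.334], 'grip_width': -0.001}
switch_tip [([0.55, -0.383, 0.133], 0.88)]
knob_grip [([0.519, -0.277, 0.061], 0.59)]
ctrl 9465 mean [ 0.52  -0.324  0.048] rect [ 525. -332.] [120. 201.] 3.8 z [0.047 0.048 0.053]
block 1919 mean [ 0.524 -0.386  0.074] rect [ 528. -387.] [69. 50.] 3.3 z [0.072 0.073 0.082]
red 417 mean [ 0.553 -0.384  0.132] rect [ 554. -385.] [24. 24.] 3.4 z [0.128 0.133 0.136]
bar 402 mean [ 0.522 -0.278  0.091] rect [ 522. -277.] [41. 15.] 69.8 z [0.09  0.091 0.093]
disc 476 mean [ 0.52  -0.278  0.062] rect [ 521. -278.] [40. 42.] 63.1 z [0.061 0.062 0.063]
```

View pics/w1.png

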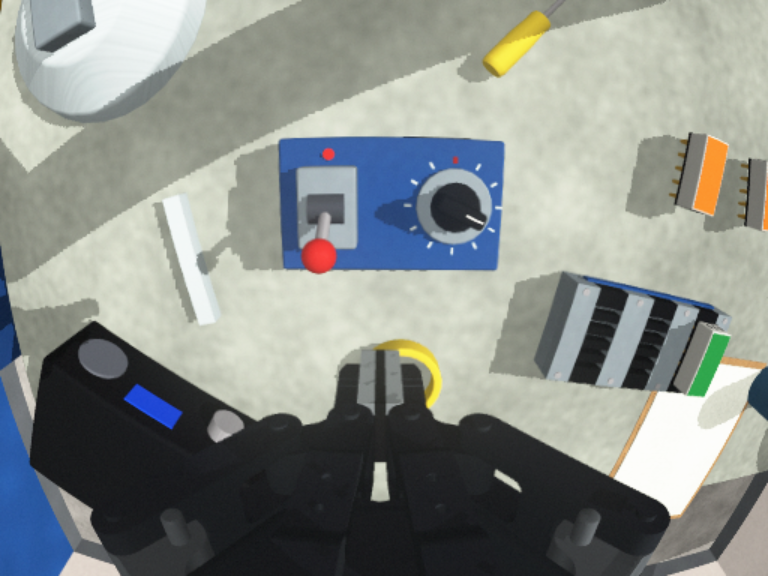

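Call:
play_rows(
  plan=[
    [0,26,-21,0,0,0,0],
    [0,26,-21,0,0,0,0],
    [0,0,0,-37,0,0,0],
    [0,0,0,-35,0,0,0],
    [0,0,0,-35,0,0,0],
    [0,0,0,-35,0,0,0],
    [0,0,0,-35,0,0,0],
    [0,0,0,0,0,0,0],
    [0,-12,-1,0,0,0,0],
    [0,-12,-1,0,0,0,0],
    [0,-12,-1,0,0,0,0],
    [0,-12,-1,0,0,0,0],
    [0,-12,-1,0,0,0,0],
    [0,-12,-1,0,0,0,0],
    [0,-6,0,0,0,0,0],
    [0,-3,0,0,0,0,0],
    [0,0,0,0,0,0,0],
  ],
)

```text
time: 4.62
ee_pos: [0.5244, -0.3884, 0.1478]
eef_rot: [-1.573, -0.002, 0.067]
ft_force: [0.5, -0.4, 0.6]
grip_width: -0.003
```

Call:
play_rows(
  plan=[
    [0,-2,0,0,0,0,0],
    [0,-2,0,0,0,0,0],
    [0,0,0,0,0,0,0],
  ],
)

```text
time: 4.87
ee_pos: [0.5236, -0.3884, 0.1476]
eef_rot: [-1.574, -0.008, 0.068]
ft_force: [10.1, 1.0, 3.2]
grip_width: 0.002
```

```bash
python3 - <<'E'
from h import *
st(); p,c=look("w2"); H,S,V=HSV(p["img"])
rect("red",c,((H<8)|(H>172))&(S>130)&box(c,.4,.7,-.5,-.3,.09,.2))
E
```

```text
{'time': 4.867, 'q': [-0.811, 0.517, 1.422, 0.004, 1.195, -2.451], 'ee_pos': [0.524, -0.388, 0.148], 'eef_rot': [-1.574, -0.008, 0.068], 'ft_force': [10.134, 0.965, 3.224], 'grip_width': 0.002}
red 1977 mean [ 0.496 -0.389  0.131] rect [ 499. -389.] [24. 25.] 16.1 z [0.126 0.132 0.135]
```

Call:
play_rows(
  plan=[
    [0,15,0,0,0,0,0],
    [0,15,0,20,0,0,0],
    [0,0,0,40,0,0,0],
    [0,0,0,40,0,0,0],
    [55,0,0,40,0,0,-0.02],
    [55,0,14,38,0,0,-0.02],
    [55,2,38,3,0,0,-0.02],
    [55,2,38,3,0,0,-0.02],
    [55,2,38,0,0,0,-0.02],
    [55,2,38,0,0,0,-0.02],
    [55,2,38,0,0,0,-0.02],
    [55,2,38,0,0,0,-0.02],
    [55,2,38,0,0,0,-0.02],
    [55,2,38,0,0,0,0],
    [55,2,38,0,0,0,0],
    [55,2,38,0,0,0,0],
    [55,0,0,0,0,0,0],
    [55,0,0,0,0,0,0],
  ],
)

```text
time: 6.42
ee_pos: [0.5697, 0.0082, 0.3298]
eef_rot: [-1.571, 0.0, -0.108]
ft_force: [-0.3, -0.7, -0.2]
grip_width: 0.642
```

```bash
python3 - <<'E'
from h import *
st(); p,c=look("w3"); H,S,V=HSV(p["img"])
rect("green",c,(H>45)&(H<85)&(S>90)&box(c,.5,.8,-.2,.2,.06,.1))
rect("greenz",c,box(c,.5,.8,-.0,.2,.07,.09))
rect("dock",c,box(c,.54,.75,-.2,.13,.037,.05))
o=(H<18)&(S>150)
rect("newA",c,o&box(c,.38,.56,.07,.2,.035,.06)); rect("newB",c,o&box(c,.38,.56,-.06,.065,.035,.06))
rect("tray",c,box(c,.36,.64,.18,.5,.012,.025))
rect("slots",c,(V<45)&box(c,.54,.75,-.2,.13,-.05,.05))
E
```

```text
{'time': 6.417, 'q': [-0.181, 0.258, 1.358, -0.0, 1.526, -1.644], 'ee_pos': [0.57, 0.008, 0.33], 'eef_rot': [-1.571, 0.0, -0.108], 'ft_force': [-0.343, -0.686, -0.197], 'grip_width': 0.642}
green 1180 mean [0.661 0.046 0.077] rect [663.  46.] [31. 80.] 82.8 z [0.076 0.077 0.078]
greenz 1508 mean [0.66  0.046 0.077] rect [663.  47.] [37. 85.] 83.4 z [0.076 0.077 0.078]
dock 8478 mean [ 0.647 -0.037  0.043] rect [655. -28.] [241. 112.] 83.5 z [0.041 0.043 0.044]
newA 1263 mean [0.46  0.121 0.048] rect [460. 121.] [79. 31.] 7.6 z [0.047 0.048 0.049]
newB 1373 mean [0.455 0.005 0.048] rect [455.   4.] [30. 79.] 83.8 z [0.047 0.048 0.049]
tray 1029 mean [0.513 0.333 0.015] rect [514. 364.] [182. 266.] 3.3 z [0.013 0.015 0.017]
slots 2917 mean [ 0.647 -0.052  0.04 ] rect [655. -28.] [183. 110.] 83.1 z [0.032 0.041 0.043]
```

View pics/w3.png

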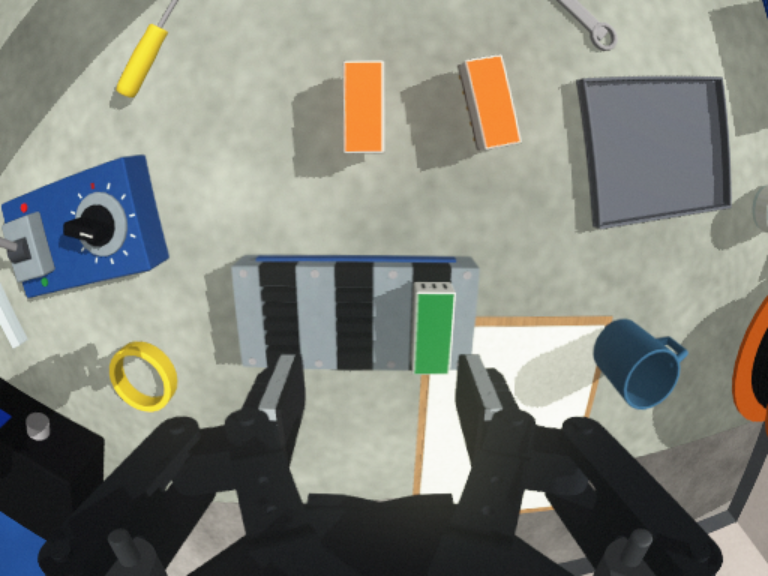

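Call:
play_rows(
  plan=[
    [60,31,13,0,0,0,-0.006],
    [60,31,13,0,0,0,0],
    [60,31,13,0,0,0,0],
    [60,0,0,-38,0,0,0],
    [60,0,0,-38,0,0,0],
    [60,0,0,-38,0,0,0],
    [60,0,0,-38,0,0,0],
    [60,0,0,-38,0,0,0],
    [60,0,0,-38,0,0,0],
    [60,0,0,0,0,0,0],
    [60,0,0,-12,0,0,0],
    [60,0,0,-12,0,0,0],
    [60,0,0,0,0,0,0],
  ],
  squeeze=40,
)

```text
time: 7.55
ee_pos: [0.6631, 0.0441, 0.0773]
eef_rot: [-1.571, 0.0, -0.12]
ft_force: [-0.3, -0.2, -1.0]
grip_width: 0.703
```

```bash
python3 - <<'E'
from h import *
st()
f=np.load("w3.npz"); c=f["c"]; img=f["img"]; H,S,V=HSV(img)
m=box(c,.38,.64,.21,.45,-.005,.023)&(V<130)&(S<70)
rect("trayfloor",c,m); rect("rim",c,box(c,.40,.62,.21,.46,.011,.025))
pts=c[box(c,.40,.62,.21,.46,.011,.025)]; print(np.percentile(pts[:,0],[1,5,50,95,99]),np.percentile(pts[:,1],[1,5,50,95,99]))
E
```

```text
{'time': 7.55, 'q': [-0.101, 0.612, 1.446, -0.0, 1.084, -1.552], 'ee_pos': [0.663, 0.044, 0.077], 'eef_rot': [-1.571, 0.0, -0.12], 'ft_force': [-0.334, -0.226, -1.001], 'grip_width': 0.703}
trayfloor 9303 mean [0.512 0.324 0.003] rect [504. 336.] [267. 222.] 79.8 z [-0.     0.002  0.009]
rim 1024 mean [0.508 0.321 0.015] rect [506. 333.] [161. 203.] 4.4 z [0.013 0.015 0.016]
[0.42153839 0.42486518 0.50951396 0.58855189 0.59123408] [0.22797397 0.23039015 0.30429779 0.43336158 0.43597741]
```

Call:
play_rows(
  plan=[
    [20,0,0,0,0,0,0],
    [20,0,0,0,0,0,0],
    [20,0,0,0,0,0,0],
    [20,0,0,0,0,0,0],
    [20,0,0,0,0,0,0],
    [20,0,0,0,0,0,0],
  ],
)

```text
time: 8.05
ee_pos: [0.6642, 0.0451, 0.0798]
eef_rot: [-1.57, -0.004, -0.118]
ft_force: [0.3, 2.2, 7.0]
grip_width: 0.413
```

Call:
play_rows(
  plan=[
    [20,0,0,4,0,0,0],
    [20,0,0,8,0,0,0],
    [20,0,0,10,0,0,0],
    [20,0,0,15,0,0,0],
    [20,0,0,20,0,0,0],
    [20,0,0,30,0,0,0],
    [20,0,0,30,0,0,0],
    [20,0,0,0,0,0,0],
  ],
)

```text
time: 8.72
ee_pos: [0.6656, 0.0444, 0.2021]
eef_rot: [-1.571, -0.011, -0.119]
ft_force: [2.1, -1.0, -0.9]
grip_width: 0.413
```

```bash
python3 - <<'E'
from h import *
st(); p,c=look("w4"); H,S,V=HSV(p["img"])
rect("green",c,(H>45)&(H<85)&(S>90)&box(c,.5,.8,-.2,.2,.12,.3))
rect("dock",c,box(c,.54,.75,-.2,.13,.035,.05))
E
```

```text
{'time': 8.717, 'q': [-0.1, 0.498, 1.314, -0.001, 1.32, -1.552], 'ee_pos': [0.666, 0.044, 0.202], 'eef_rot': [-1.571, -0.011, -0.119], 'ft_force': [2.125, -1.027, -0.86], 'grip_width': 0.413}
green 9286 mean [0.659 0.044 0.2  ] rect [665.  44.] [32. 81.] 83.3 z [0.199 0.2   0.2  ]
dock 17414 mean [ 0.645 -0.032  0.042] rect [655. -27.] [241. 111.] 83.3 z [0.041 0.043 0.044]
```

View pics/w4.png

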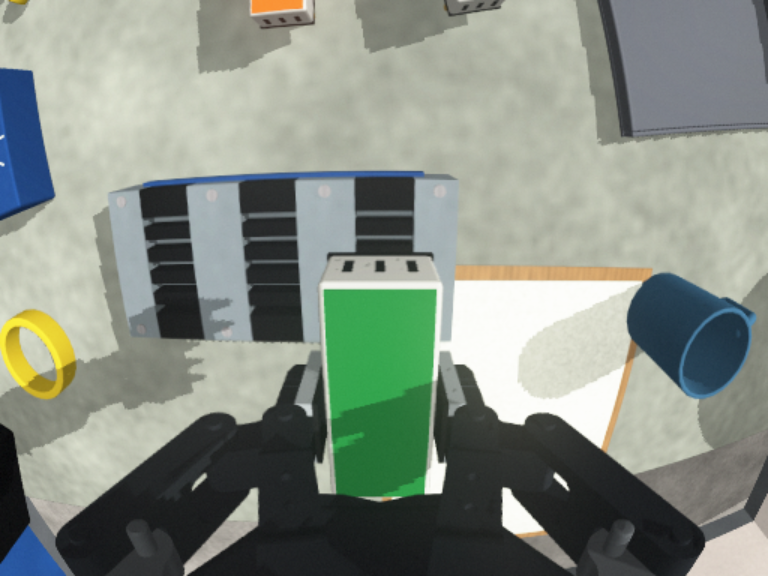

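Call:
play_rows(
  plan=[
    [20,-20,36,0,0,0,0.024],
    [20,-20,36,0,0,0,0.024],
    [20,-20,36,0,0,0,0.024],
    [20,-20,36,0,0,0,0.024],
    [20,-20,36,0,0,0,0.024],
    [20,-20,36,0,0,0,0.024],
    [20,-20,36,0,0,0,0.024],
    [20,-20,36,0,0,0,0.024],
    [20,0,0,0,0,0,0],
    [20,0,0,-30,0,0,0],
    [20,0,0,-30,0,0,0],
    [20,0,0,-30,0,0,0],
    [20,0,0,-30,0,0,0],
    [20,0,0,-15,0,0,0],
    [20,0,0,-5,0,0,0],
    [20,0,0,-3,0,0,0],
    [20,0,0,0,0,0,0],
  ],
)

```text
time: 10.18
ee_pos: [0.4996, 0.3312, 0.0533]
eef_rot: [-1.574, 0.007, 0.074]
ft_force: [-12.4, -6.1, 25.7]
grip_width: 0.41
```

Call:
play_rows(
  plan=[
    [20,0,0,3,0,0,0],
    [20,0,0,2,0,0,0],
    [60,0,0,0,0,0,0],
    [60,0,0,0,0,0,0],
    [60,0,0,0,0,0,0],
    [60,0,0,15,0,0,0],
    [60,0,0,35,0,0,0],
    [60,0,0,40,0,0,0],
    [60,0,0,40,0,0,0],
    [60,0,0,40,0,0,0],
    [60,-20,-35,30,0,0,0],
    [60,-20,-35,30,0,0,0],
    [60,-20,-35,30,0,0,0],
    [60,0,-20,0,0,0,0],
    [60,0,0,0,0,0,0],
    [60,0,0,0,0,0,0],
  ],
)

```text
time: 11.52
ee_pos: [0.4532, 0.2251, 0.3016]
eef_rot: [-1.57, -0.001, 0.071]
ft_force: [-0.8, 0.2, -0.1]
grip_width: 0.699
```

```bash
python3 - <<'E'
from h import *
st(); p,c=look("w5"); H,S,V=HSV(p["img"])
rect("green",c,(H>45)&(H<85)&(S>90)&box(c,.4,.65,.2,.45,.03,.1))
o=(H<18)&(S>150)
rect("newA",c,o&box(c,.38,.56,.06,.2,.035,.06)); rect("newB",c,o&box(c,.38,.56,-.06,.06,.035,.06))
rect("newAz",c,box(c,.38,.56,.06,.2,.04,.06));
E
```

```text
{'time': 11.517, 'q': [0.24, 0.151, 1.561, 0.0, 1.429, -1.402], 'ee_pos': [0.453, 0.225, 0.302], 'eef_rot': [-1.57, -0.001, 0.071], 'ft_force': [-0.798, 0.189, -0.077], 'grip_width': 0.699}
green 1200 mean [0.5   0.331 0.052] rect [502. 332.] [78. 31.] 4.2 z [0.051 0.052 0.053]
newA 1341 mean [0.459 0.122 0.048] rect [460. 122.] [79. 31.] 7.5 z [0.047 0.048 0.049]
newB 978 mean [ 0.42  -0.025  0.048] rect [421. -26.] [33. 79.] 78.2 z [0.047 0.048 0.049]
newAz 1707 mean [0.458 0.123 0.048] rect [459. 122.] [84. 37.] 7.5 z [0.047 0.048 0.049]
```

View pics/w5.png

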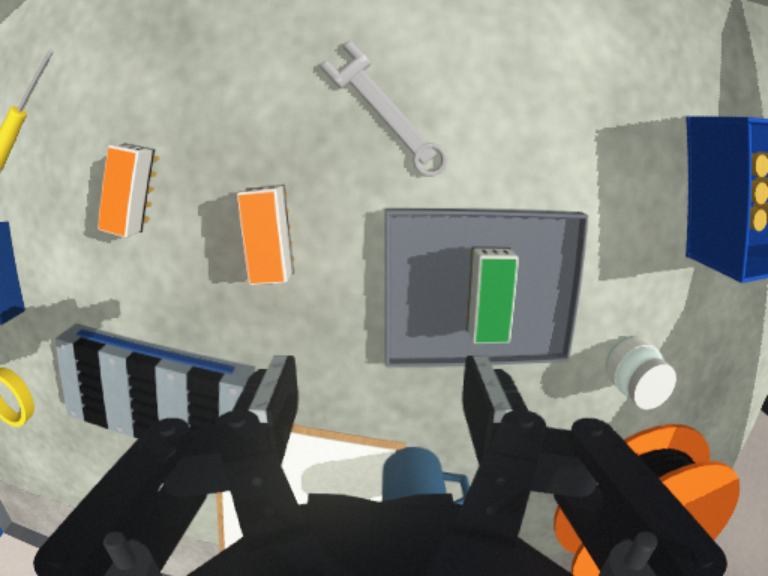

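Call:
play_rows(
  plan=[
    [60,2,-35,0,0,0,0.02],
    [60,2,-35,0,0,0,0.02],
    [60,3,-33,0,0,0,0.02],
    [60,0,0,-38,0,0,0],
    [60,0,0,-38,0,0,0],
    [60,0,0,-38,0,0,0],
    [60,0,0,-38,0,0,0],
    [60,0,0,-38,0,0,0],
    [60,0,0,-38,0,0,0],
    [60,0,0,-15,0,0,0],
    [60,0,0,-12,0,0,0],
    [60,0,0,0,0,0,0],
    [20,0,0,0,0,0,0],
    [20,0,0,0,0,0,0],
    [20,0,0,0,0,0,0],
    [20,0,0,0,0,0,0],
    [20,0,0,0,0,0,0],
    [20,0,0,0,0,0,0],
  ],
)

```text
time: 13.07
ee_pos: [0.4603, 0.1228, 0.0468]
eef_rot: [-1.571, -0.001, 0.133]
ft_force: [-0.1, 0.3, -1.6]
grip_width: 0.411
```

Call:
play_rows(
  plan=[
    [20,0,0,10,0,0,0],
    [20,0,0,35,0,0,0],
    [20,0,0,38,0,0,0],
    [20,0,0,38,0,0,0],
    [20,34,-13,0,0,0,-0.042],
    [20,34,-13,0,0,0,-0.042],
    [20,34,-13,0,0,0,-0.042],
    [20,34,-13,0,0,0,-0.042],
    [20,34,-13,0,0,0,-0.042],
    [20,34,-13,0,0,0,-0.042],
    [20,0,0,-20,0,0,0],
    [20,0,0,0,0,0,0],
    [20,0,0,0,0,0,0],
  ],
)

```text
time: 14.15
ee_pos: [0.6628, 0.0446, 0.1462]
eef_rot: [-1.571, 0.004, -0.119]
ft_force: [-0.3, -0.2, -1.0]
grip_width: 0.415
```

```bash
cat >> h.py <<'E'
def held(c,img,zlo):
    "front (min x') edge of the held top's face, and slot fit in the dock, in tool-ish coordinates"
    H,S,V=HSV(img); o=(H<18)&(S>150)&box(c,.4,.85,-.3,.3,zlo,.4); rect("top",c,o)
    m=box(c,.4,.85,-.3,.3,zlo,.4); rect("topall",c,m)
    rect("dock",c,box(c,.54,.75,-.2,.13,.035,.05))
E
python3 - <<'E'
from h import *
st(); p,c=look("w6"); held(c,p["img"],.09)
s=vision.get_image("scene"); cv2.imwrite("pics/x.png",s["img"][:,:,::-1])
E
```

```text
{'time': 14.15, 'q': [-0.1, 0.545, 1.377, 0.0, 1.223, -1.552], 'ee_pos': [0.663, 0.045, 0.146], 'eef_rot': [-1.571, 0.004, -0.119], 'ft_force': [-0.323, -0.161, -1.028], 'grip_width': 0.415}
top 9456 mean [0.655 0.045 0.148] rect [661.  44.] [32. 79.] 83.3 z [0.147 0.148 0.148]
topall 46627 mean [0.652 0.045 0.182] rect [655.  47.] [ 88. 108.] 29.8 z [0.147 0.188 0.215]
dock 23096 mean [ 0.644 -0.032  0.042] rect [655. -27.] [242. 111.] 83.4 z [0.041 0.043 0.044]
```

View pics/w6.png

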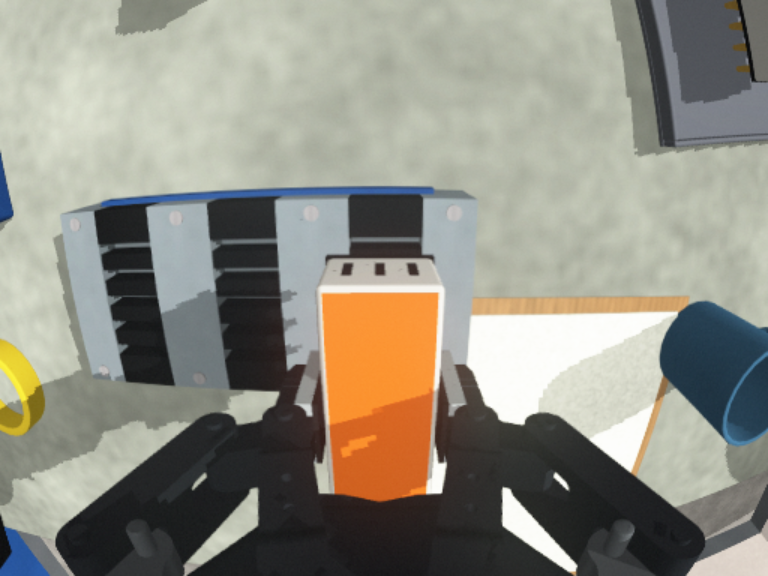

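```bash
python3 - <<'E'
from h import *
for n,tcp,pitch,yaw,lab in (("w4",(.6656,.0444,.2021),-.011,-.119,"g"),("w6",(.6628,.0446,.1462),.004,-.119,"o")):
    f=np.load(n+".npz"); c=f["c"]; H,S,V=HSV(f["img"])
    m=((H>45)&(H<85)&(S>90)) if lab=="g" else ((H<18)&(S>150))
    m&=box(c,.5,.8,-.1,.2,.12,.3)
    d=c[m]-np.array(tcp); e=np.array([np.cos(yaw),np.sin(yaw),0]); l=np.array([-e[1],e[0],0])
    a=d@e; b=d@l; ctr=abs(b-np.median(b))<.008
    print(n,"front",np.round(np.percentile(a[ctr],[0.5,2,5,95,99.5])*1000,1),"lat",np.round(np.percentile(b,[1,50,99])*1000,1),"z",np.round(np.median(d[:,2])*1000,1))
    # slots far rows: dock front edge along e
    k=box(c,.54,.75,-.2,.13,.037,.05); dd=(c[k]-np.array([.655,-.028,0]))@e; print("dock front/back",np.round(np.percentile(dd,[.3,99.7])*1000,1))
E
```

```text
w4 front [-40.5 -39.7 -38.1  32.6  38.3] lat [-16.3  -0.7  14.8] z -2.5
dock front/back [-55.  55.]
w6 front [-40.6 -39.7 -38.1  30.4  36. ] lat [-16.1  -0.7  14.9] z 1.6
dock front/back [-55.   55.1]
```

Call:
play_rows(
  plan=[
    [20,1.4,0.5,-20,0,0,0],
    [20,0,0,-20,0,0,0],
    [20,0,0,-8,0,0,0],
    [20,0,0,-5,0,0,0],
    [20,0,0,-3,0,0,0],
    [20,0,0,-3,0,0,0],
    [20,0,0,0,0,0,0],
  ],
)

```text
time: 14.83
ee_pos: [0.6657, 0.0453, 0.0888]
eef_rot: [-1.571, -0.001, -0.119]
ft_force: [-1.1, 0.8, -1.1]
grip_width: 0.416
```

Call:
play_rows(
  plan=[
    [20,0,0,-3,0,0,0],
    [20,0,0,-3,0,0,0],
    [20,0,0,-3,0,0,0],
    [20,0,0,-3,0,0,0],
    [20,0,0,-2,0,0,0],
    [20,0,0,0,0,0,0],
  ],
)

```text
time: 15.33
ee_pos: [0.6657, 0.0452, 0.0758]
eef_rot: [-1.571, -0.001, -0.119]
ft_force: [-3.6, -0.0, 7.3]
grip_width: 0.41
```

Call:
play_rows(
  plan=[
    [20,0,0,-2,0,0,0],
    [20,0,0,0,0,0,0],
    [20,0,0,2,0,0,0],
    [58,0,0,0,0,0,0],
    [58,0,0,0,0,0,0],
    [58,0,0,0,0,0,0],
    [58,0,0,15,0,0,0],
    [58,0,0,35,0,0,0],
    [58,0,0,40,0,0,0],
    [58,0,0,40,0,0,0],
    [58,-30,-15,20,0,0,-0.02],
    [58,-30,-15,20,0,0,-0.02],
    [58,-36,-15,10,0,0,-0.02],
    [58,-36,-15,10,0,0,-0.02],
    [58,-36,-10,0,0,0,0],
    [58,0,0,0,0,0,0],
    [58,0,0,0,0,0,0],
  ],
)

```text
time: 16.75
ee_pos: [0.496, -0.025, 0.2645]
eef_rot: [-1.571, -0.0, -0.2]
ft_force: [1.4, 0.1, 0.8]
grip_width: 0.68
```

```bash
python3 - <<'E'
from h import *
st(); p,c=look("w7"); H,S,V=HSV(p["img"])
o=(H<18)&(S>150)
rect("A",c,o&box(c,.54,.75,-.05,.13,.06,.1)); rect("Az",c,box(c,.54,.75,-.05,.13,.07,.1))
rect("B",c,o&box(c,.34,.54,-.12,.07,.035,.06)); rect("Bz",c,box(c,.34,.54,-.12,.07,.04,.06)) 
rect("dock",c,box(c,.54,.75,-.2,.13,.035,.05))
E
```

```text
{'time': 16.75, 'q': [-0.275, 0.156, 1.645, 0.0, 1.34, -1.646], 'ee_pos': [0.496, -0.025, 0.264], 'eef_rot': [-1.571, -0.0, -0.2], 'ft_force': [1.385, 0.07, 0.802], 'grip_width': 0.68}
A 7 mean [0.63  0.063 0.077] rect [630.  64.] [1. 4.] 85.7 z [0.077 0.077 0.078]
Az 38 mean [0.628 0.064 0.075] rect [629.  65.] [13.  6.] 18.5 z [0.072 0.076 0.077]
B 1948 mean [ 0.421 -0.026  0.048] rect [421. -26.] [30. 78.] 78.0 z [0.047 0.048 0.049]
Bz 2400 mean [ 0.421 -0.026  0.048] rect [420. -26.] [36. 84.] 78.4 z [0.047 0.048 0.049]
dock 8133 mean [ 0.647 -0.042  0.042] rect [655. -27.] [242. 112.] 83.9 z [0.04  0.042 0.044]
```

Call:
play_rows(
  plan=[
    [58,-37,-1,0,0,0,-0.005],
    [58,-38,0,0,0,0,0],
    [58,0,0,-38,0,0,0],
    [58,0,0,-38,0,0,0],
    [58,0,0,-38,0,0,0],
    [58,0,0,-38,0,0,0],
    [58,0,0,-38,0,0,0],
    [58,0,0,-15,0,0,0],
    [58,0,0,-12,0,0,0],
    [58,0,0,0,0,0,0],
    [20,0,0,0,0,0,0],
    [20,0,0,0,0,0,0],
    [20,0,0,0,0,0,0],
    [20,0,0,0,0,0,0],
    [20,0,0,0,0,0,0],
    [20,0,0,0,0,0,0],
  ],
)

```text
time: 18.13
ee_pos: [0.4228, -0.0258, 0.0478]
eef_rot: [-1.571, -0.001, -0.204]
ft_force: [0.5, 1.2, -1.4]
grip_width: 0.418
```

Call:
play_rows(
  plan=[
    [20,0,0,10,0,0,0],
    [20,0,0,35,0,0,0],
    [20,0,0,38,0,0,0],
    [20,0,0,28,0,0,0],
    [20,38,-0.5,0,0,0,0.015],
    [20,39,-0.5,0,0,0,0.015],
    [20,39,-0.5,0,0,0,0.015],
    [20,39,-0.5,0,0,0,0.015],
    [20,39,0,0,0,0,0.015],
    [20,39,0,0,0,0,0.015],
    [20,0,0,-10,0,0,0],
    [20,0,0,0,0,0,0],
    [20,0,0,0,0,0,0],
  ],
)

```text
time: 19.22
ee_pos: [0.654, -0.0274, 0.1467]
eef_rot: [-1.57, 0.004, -0.114]
ft_force: [0.5, 0.0, -1.1]
grip_width: 0.415
```

```bash
python3 - <<'E'
from h import *
st(); s=status.get_state(); p,c=look("w8"); H,S,V=HSV(p["img"]); tcp=np.array(s["ee_pos"]); yaw=s["eef_rot"][2]
m=(H<18)&(S>150)&box(c,.5,.8,-.06,.015,.12,.3); d=c[m]-tcp; e=np.array([np.cos(yaw),np.sin(yaw),0]); l=np.array([-e[1],e[0],0]); a=d@e;b=d@l; k=abs(b-np.median(b))<.008
print("front",np.round(np.percentile(a[k],[0.5,2,5,95,99.5])*1000,1),"lat",np.round(np.percentile(b,[1,50,99])*1000,1),np.median(d[:,2]))
rect("dock",c,box(c,.54,.75,-.2,.13,.037,.05)); rect("A",c,(H<18)&(S>150)&box(c,.5,.8,.015,.13,.06,.1)); rect("held",c,m)
E
```

```text
{'time': 19.217, 'q': [-0.212, 0.529, 1.404, -0.0, 1.213, -1.669], 'ee_pos': [0.654, -0.027, 0.147], 'eef_rot': [-1.57, 0.004, -0.114], 'ft_force': [0.489, 0.013, -1.093], 'grip_width': 0.415}
front [-42.8 -41.9 -40.3  30.6  36. ] lat [-16.2  -0.7  14.9] 0.00048388073908417484
dock 19724 mean [ 0.638 -0.044  0.043] rect [655. -27.] [241. 111.] 83.3 z [0.041 0.043 0.044]
A 4151 mean [0.662 0.045 0.077] rect [665.  45.] [33. 81.] 83.1 z [0.077 0.077 0.078]
held 9785 mean [ 0.645 -0.027  0.147] rect [651. -27.] [34. 81.] 83.2 z [0.147 0.147 0.148]
```

View pics/w8.png

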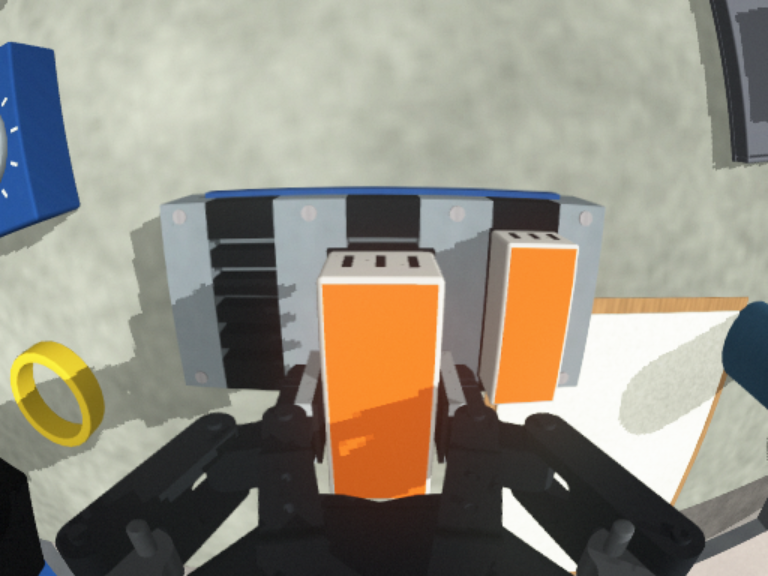

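Call:
play_rows(
  plan=[
    [20,4,-0.7,-20,0,0,0],
    [20,0,0,-20,0,0,0],
    [20,0,0,-8,0,0,0],
    [20,0,0,-2,0,0,0],
    [20,0,0,0,0,0,0],
  ],
)

```text
time: 19.68
ee_pos: [0.6586, -0.0284, 0.0984]
eef_rot: [-1.571, 0.001, -0.114]
ft_force: [-1.1, -0.4, -1.0]
grip_width: 0.417
```

Call:
play_rows(
  plan=[
    [20,0.3,0,-3,0,0,0],
    [20,0,0,-3,0,0,0],
    [20,0,0,-3,0,0,0],
    [20,0,0,-3,0,0,0],
    [20,0,0,0,0,0,0],
  ],
)

```text
time: 20.1
ee_pos: [0.6605, -0.0285, 0.0909]
eef_rot: [-1.571, -0.003, -0.113]
ft_force: [-10.9, 0.4, 20.3]
grip_width: 0.414
```

Call:
play_rows(
  plan=[
    [20,0,0,5,0,0,0],
    [20,-2,0,0,0,0,0],
    [20,0,0,-3,0,0,0],
    [20,0,0,-3,0,0,0],
    [20,0,0,0,0,0,0],
  ],
)

```text
time: 20.52
ee_pos: [0.6571, -0.0284, 0.0836]
eef_rot: [-1.571, 0.002, -0.114]
ft_force: [-0.5, 0.4, -1.7]
grip_width: 0.415
```

Call:
play_rows(
  plan=[
    [20,0,0,-3,0,0,0],
    [20,0,0,-3,0,0,0],
    [20,0,0,-2,0,0,0],
    [20,0,0,0,0,0,0],
  ],
)

```text
time: 20.85
ee_pos: [0.6576, -0.0284, 0.077]
eef_rot: [-1.571, 0.001, -0.114]
ft_force: [-0.5, -0.1, -0.7]
grip_width: 0.407
```

Call:
play_rows(
  plan=[
    [20,0,0,-2,0,0,0],
    [20,0,0,-2,0,0,0],
    [20,0,0,0,0,0,0],
  ],
)

```text
time: 21.1
ee_pos: [0.6577, -0.0284, 0.0768]
eef_rot: [-1.571, -0.001, -0.113]
ft_force: [-7.9, 1.7, 19.7]
grip_width: 0.41
```

Call:
play_rows(
  plan=[
    [20,0,0,3,0,0,0],
    [58,0,0,0,0,0,0],
    [58,0,0,0,0,0,0],
    [58,0,0,0,0,0,0],
    [58,0,0,15,0,0,0],
    [58,0,0,35,0,0,0],
    [58,0,0,40,0,0,0],
    [58,0,0,40,0,0,0],
    [58,-15,-20,30,0,0,0],
    [58,-15,-20,30,0,0,0],
    [58,-15,-25,30,0,0,0],
    [58,-15,-35,20,0,0,0],
    [58,-15,-35,0,0,0,0],
    [58,0,0,0,0,0,0],
    [58,0,0,0,0,0,0],
  ],
)

```text
time: 22.35
ee_pos: [0.5827, -0.1643, 0.3153]
eef_rot: [-1.571, 0.0, -0.118]
ft_force: [-0.6, 0.6, -0.1]
grip_width: 0.678
```

```bash
python3 - <<'E'
from h import *
st(); p,c=look("w9"); H,S,V=HSV(p["img"]); o=(H<18)&(S>150)
rect("A",c,o&box(c,.5,.8,.015,.13,.06,.1)); rect("B",c,o&box(c,.5,.8,-.07,.01,.06,.1))
rect("bar",c,box(c,.45,.6,-.33,-.22,.085,.11))
t=vision.get_image("top"); spots(t,["new0"],5)
E
```

```text
{'time': 22.35, 'q': [-0.459, 0.33, 1.294, -0.0, 1.518, -1.912], 'ee_pos': [0.583, -0.164, 0.315], 'eef_rot': [-1.571, 0.0, -0.118], 'ft_force': [-0.648, 0.582, -0.12], 'grip_width': 0.678}
A 954 mean [0.663 0.045 0.077] rect [665.  45.] [32. 79.] 82.4 z [0.076 0.077 0.078]
B 1164 mean [ 0.654 -0.029  0.077] rect [655. -29.] [32. 79.] 83.3 z [0.076 0.077 0.078]
bar 389 mean [ 0.522 -0.275  0.091] rect [ 522. -276.] [41. 15.] 70.2 z [0.089 0.092 0.093]
new0 [([0.651, -0.029, 0.078], 0.66), ([0.661, 0.048, 0.081], 0.63)]
```

View pics/w9.png

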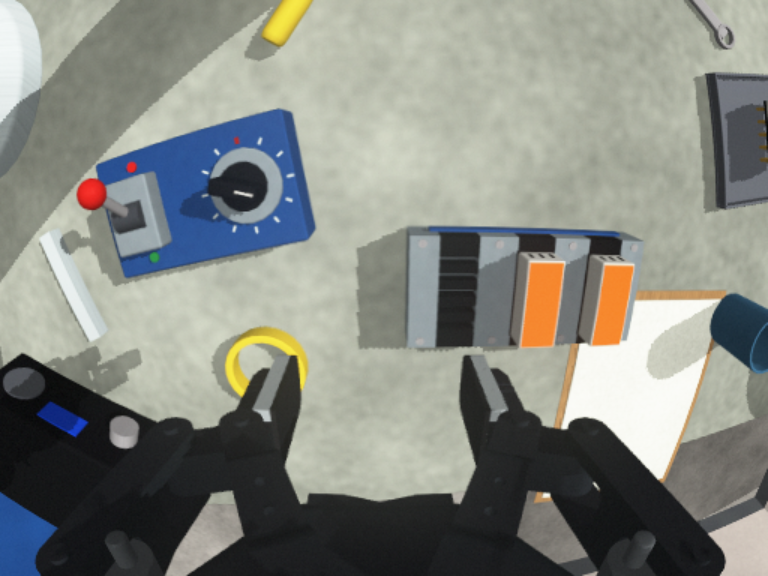

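Call:
play_rows(
  plan=[
    [40,-4,-7,0,0,0,-0.12],
    [40,-4,-7,0,0,0,-0.12],
    [40,-4,-7,0,0,0,-0.12],
    [40,-4,-7,0,0,0,-0.12],
    [40,-4,-8,0,0,0,-0.12],
    [40,-4,-8,0,0,0,-0.12],
    [40,-4,-8,0,0,0,-0.12],
    [40,-4,-8,0,0,0,-0.12],
    [40,-4,-8,0,0,0,-0.12],
    [40,-4,-8,0,0,0,-0.12],
    [40,-4,-8,0,0,0,-0.12],
    [40,-4,-8,0,0,0,-0.12],
    [40,-4,-7,0,0,0,-0.12],
    [40,-4,-7,0,0,0,-0.12],
    [40,-4,-7,0,0,0,-0.12],
    [40,0,0,-35,0,0,0],
    [40,0,0,-35,0,0,0],
    [40,0,0,-35,0,0,0],
    [40,0,0,0,0,0,0],
  ],
)

```text
time: 24.08
ee_pos: [0.5205, -0.2712, 0.2026]
eef_rot: [-1.584, 0.005, -1.912]
ft_force: [-1.1, 0.1, -1.7]
grip_width: 0.471
```

```bash
python3 - <<'E'
from h import *
st(); p,c=look("w10")
rect("bar",c,box(c,.45,.6,-.33,-.22,.085,.11)&(np.hypot(c[...,0]-.522,c[...,1]+.277)<.03))
rect("disc",c,box(c,.45,.6,-.33,-.22,.06,.067))
E
```

```text
{'time': 24.083, 'q': [-0.67, 0.372, 1.51, 0.0, 1.274, -0.329], 'ee_pos': [0.521, -0.271, 0.203], 'eef_rot': [-1.584, 0.005, -1.912], 'ft_force': [-1.127, 0.137, -1.703], 'grip_width': 0.471}
bar 821 mean [ 0.523 -0.275  0.091] rect [ 523. -277.] [42. 14.] 70.5 z [0.09  0.092 0.093]
disc 931 mean [ 0.522 -0.275  0.062] rect [ 522. -276.] [41. 42.] 70.4 z [0.061 0.062 0.063]
```

View pics/w10.png

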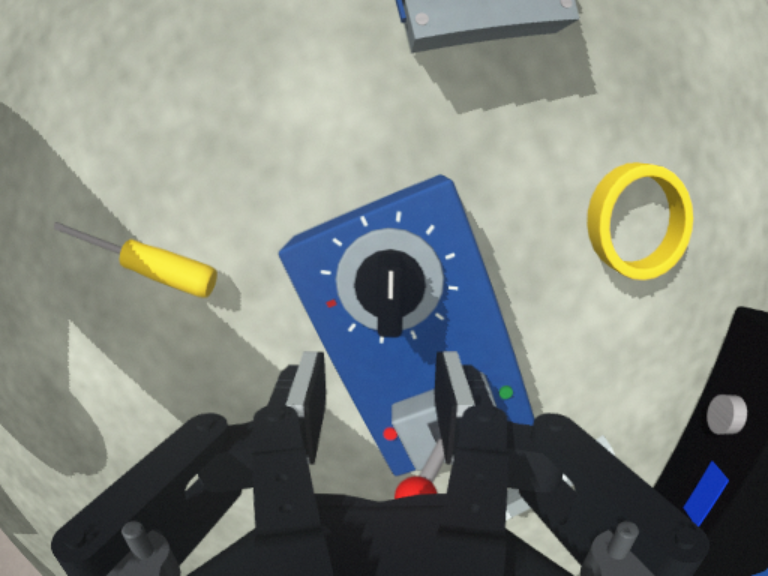

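```bash
python3 - <<'E'
from h import *
for n in("w1","w10"):
    f=np.load(n+".npz"); c=f["c"]; H,S,V=HSV(f["img"])
    m=box(c,.49,.56,-.31,-.24,.085,.1); w=m&(V>140)
    e=np.array([np.cos(1.225),np.sin(1.225)])
    for k,mm in(("bar",m),("mark",w)):
        a=(c[mm][:,:2]-[.5225,-.277])@e; print(n,k,mm.sum(),np.round(np.percentile(a,[2,50,98])*1000,1))
E
```

```text
w1 bar 409 [-20.4  -1.3  19. ]
w1 mark 24 [ 3.7 11.3 17.9]
w10 bar 821 [-19.1   2.2  20.6]
w10 mark 53 [ 3.3 10.8 17.7]
```

Call:
play_rows(
  plan=[
    [40,1,-3,-30,0,0,0],
    [40,1,-3,-30,0,0,0],
    [40,0,0,-30,0,0,0],
    [40,0,0,-14,0,0,0],
    [40,0,0,-5,0,0,0],
    [40,0,0,0,0,0,0],
  ],
  squeeze=30,
)

```text
time: 24.63
ee_pos: [0.5262, -0.2811, 0.1021]
eef_rot: [-1.571, 0.0, -1.913]
ft_force: [-0.0, 0.1, -0.1]
grip_width: 0.469
```

Call:
play_rows(
  plan=[
    [40,-3.7,4,-8,0,0,0],
    [40,0,0,0,0,0,0],
    [5,0,0,0,0,0,0],
    [5,0,0,0,0,0,0],
    [5,0,0,0,0,0,0],
    [5,0,0,0,0,0,0],
    [5,0,0,0,0,0,0],
  ],
)

```text
time: 25.22
ee_pos: [0.5223, -0.2776, 0.0948]
eef_rot: [-1.569, -0.0, -1.914]
ft_force: [-0.3, 2.0, 5.6]
grip_width: 0.155
```

Call:
play_rows(
  plan=[
    [5,0,0,0,0,0,0.1],
    [5,0,0,0,0,0,0.1],
    [5,0,0,0,0,0,0.1],
    [5,0,0,0,0,0,0.1],
    [5,0,0,0,0,0,0.1],
    [5,0,0,0,0,0,0.1],
    [5,0,0,0,0,0,0.1],
    [5,0,0,0,0,0,0.1],
    [5,0,0,0,0,0,0.1],
    [5,0,0,0,0,0,0.1],
    [5,0,0,0,0,0,0.1],
    [5,0,0,0,0,0,0.1],
    [5,0,0,0,0,0,0.1],
    [5,0,0,0,0,0,0.1],
    [5,0,0,0,0,0,0.1],
    [5,0,0,0,0,0,0.1],
    [5,0,0,0,0,0,0.1],
    [5,0,0,0,0,0,0.1],
    [5,0,0,0,0,0,0.1],
    [5,0,0,0,0,0,0],
  ],
)

```text
time: 26.88
ee_pos: [0.5237, -0.2766, 0.0948]
eef_rot: [-1.571, -0.004, -0.009]
ft_force: [5.8, 5.8, 4.4]
grip_width: 0.158
```

```bash
python3 -c "
from h import *
st(); print(np.round(status.get_state()['ft_torque'],3))"
```

```text
{'time': 26.883, 'q': [-0.676, 0.48, 1.633, 0.003, 1.024, -2.239], 'ee_pos': [0.524, -0.277, 0.095], 'eef_rot': [-1.571, -0.004, -0.009], 'ft_force': [5.78, 5.753, 4.365], 'grip_width': 0.158}
[ 0.867 -0.816  0.072]
```

Yaw still has to go from -0.009 to about 0.063. I'll turn in small steps until the stop shows up.

Call:
play_rows(
  plan=[
    [5,0,0,0,0,0,0.03],
    [5,0,0,0,0,0,0.03],
    [5,0,0,0,0,0,0.02],
    [5,0,0,0,0,0,0.02],
    [5,0,0,0,0,0,0],
  ],
)

```text
time: 27.3
ee_pos: [0.5237, -0.2765, 0.0948]
eef_rot: [-1.571, -0.005, 0.085]
ft_force: [4.7, 5.5, 5.2]
grip_width: 0.158
```

```bash
python3 -c "
from h import *
st(); print(np.round(status.get_state()['ft_torque'],3))"
```

```text
{'time': 27.3, 'q': [-0.676, 0.48, 1.633, 0.004, 1.025, -2.334], 'ee_pos': [0.524, -0.277, 0.095], 'eef_rot': [-1.571, -0.005, 0.085], 'ft_force': [4.698, 5.517, 5.212], 'grip_width': 0.158}
[ 0.954 -0.756 -0.708]
```

Call:
play_rows(
  plan=[
    [5,0,0,0,0,0,-0.015],
    [5,0,0,0,0,0,0],
    [40,0,0,0,0,0,0],
    [40,0,0,0,0,0,0],
    [40,0,0,0,0,0,0],
    [40,0,0,5,0,0,0],
    [40,0,0,20,0,0,0],
    [40,0,0,40,0,0,0],
    [40,0,0,40,0,0,0],
    [0,0,0,40,0,0,0],
    [0,0,0,40,0,0,0],
    [0,0,0,0,0,0,0],
    [0,0,0,0,0,0,0],
  ],
)

```text
time: 28.38
ee_pos: [0.5226, -0.2783, 0.2821]
eef_rot: [-1.576, -0.005, 0.071]
ft_force: [-0.7, 0.0, -1.2]
grip_width: 0.004
```

```bash
python3 - <<'E'
from h import *
st(); p,c=look("w11")
H,S,V=HSV(p["img"]); m=box(c,.49,.56,-.31,-.24,.085,.1)
rect("bar",c,m); print("mark",np.round(c[m&(V>140)].mean(0),3))
rect("ctrl",c,box(c,.42,.63,-.47,-.18,.042,.055))
E
```

```text
{'time': 28.383, 'q': [-0.677, 0.315, 1.394, -0.0, 1.425, -2.319], 'ee_pos': [0.523, -0.278, 0.282], 'eef_rot': [-1.576, -0.005, 0.071], 'ft_force': [-0.689, 0.048, -1.211], 'grip_width': 0.004}
bar 492 mean [ 0.521 -0.277  0.091] rect [ 521. -277.] [42. 13.] 4.0 z [0.09  0.091 0.092]
mark [ 0.51  -0.278  0.092]
ctrl 10879 mean [ 0.519 -0.318  0.048] rect [ 525. -332.] [121. 200.] 3.3 z [0.047 0.048 0.053]
```

View pics/w11.png

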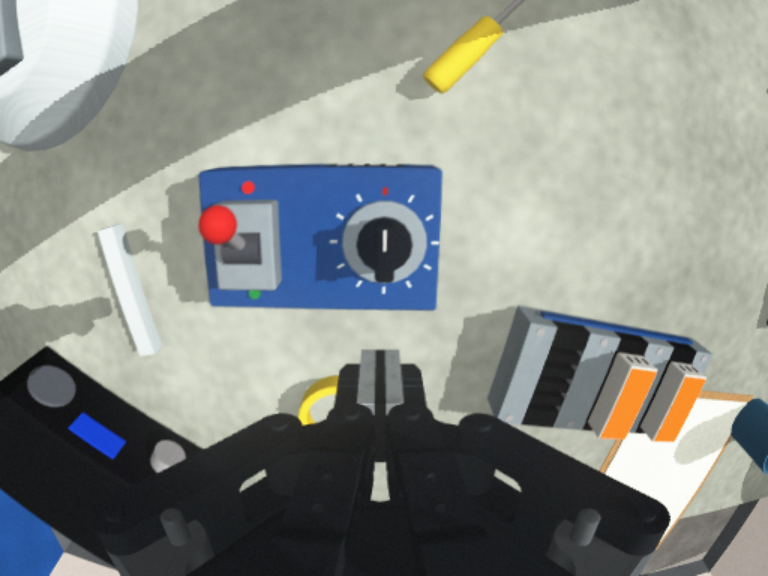

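Call:
play_rows(
  plan=[
    [0,-16,-28,0,0,0,0],
    [0,-16,-28,0,0,0,0],
    [0,-16,-28,0,0,0,0],
    [0,-16,-28,0,0,0,0],
    [0,0,0,0,0,0,0],
    [0,0,0,-35,0,0,0],
    [0,0,0,-35,0,0,0],
    [0,0,0,-35,0,0,0],
    [0,0,0,-30,0,0,0],
    [0,0,0,0,0,0,0],
    [0,12,0.8,0,0,0,0],
    [0,12,0.8,0,0,0,0],
    [0,12,0.8,0,0,0,0],
    [0,12,0.8,0,0,0,0],
    [0,12,0.8,0,0,0,0],
    [0,8,0,0,0,0,0],
    [0,4,0,0,0,0,0],
    [0,0,0,0,0,0,0],
  ],
)

```text
time: 29.93
ee_pos: [0.5312, -0.385, 0.1439]
eef_rot: [-1.572, -0.001, 0.073]
ft_force: [-0.1, -0.0, -0.5]
grip_width: -0.004
```

Call:
play_rows(
  plan=[
    [0,2,0,0,0,0,0],
    [0,2,0,0,0,0,0],
    [0,1,0,0,0,0,0],
    [0,0,0,0,0,0,0],
  ],
)

```text
time: 30.27
ee_pos: [0.5341, -0.3851, 0.1433]
eef_rot: [-1.57, 0.001, 0.071]
ft_force: [-1.4, 1.6, -0.8]
grip_width: -0.004
```

Call:
play_rows(
  plan=[
    [0,2,0,0,0,0,0],
    [0,1,0,0,0,0,0],
    [0,0,0,0,0,0,0],
  ],
)

```text
time: 30.52
ee_pos: [0.5347, -0.3851, 0.1432]
eef_rot: [-1.569, 0.006, 0.071]
ft_force: [-10.4, 2.0, 3.9]
grip_width: -0.0
```

The lever is at its stop with 10 N on it. I'll retreat and do the final checks.

Call:
play_rows(
  plan=[
    [0,-15,-1,0,0,0,0],
    [0,-20,0,10,0,0,0],
    [0,-10,0,38,0,0,0],
    [0,0,0,40,0,0,0],
    [0,0,0,40,0,0,0],
    [0,0,40,20,0,0,0],
    [0,5,40,10,0,0,0],
    [0,5,40,5,0,0,0],
    [0,5,40,5,0,0,0],
    [0,0,0,0,0,0,0],
    [0,0,0,0,0,0,0],
  ],
)

```text
time: 31.43
ee_pos: [0.5083, -0.2271, 0.3115]
eef_rot: [-1.572, -0.002, 0.075]
ft_force: [0.3, -1.2, 0.2]
grip_width: -0.001
```

```bash
python3 - <<'E'
from h import *
st(); p,c=look("w12"); H,S,V=HSV(p["img"]); o=(H<18)&(S>150)
rect("red",c,((H<8)|(H>172))&(S>130)&box(c,.4,.7,-.5,-.3,.09,.2))
m=box(c,.49,.56,-.31,-.24,.085,.1); rect("bar",c,m); print("mark",np.round(c[m&(V>140)].mean(0),3))
rect("A",c,o&box(c,.5,.8,.015,.13,.06,.1)); rect("B",c,o&box(c,.5,.8,-.07,.01,.06,.1))
t=vision.get_image("top"); save(t,"top1"); spots(t,["new0","done0","screwdriver","wrench","tape","mug","offcut"],3)
E
```

```text
{'time': 31.433, 'q': [-0.621, 0.239, 1.427, 0.0, 1.473, -2.266], 'ee_pos': [0.508, -0.227, 0.312], 'eef_rot': [-1.572, -0.002, 0.075], 'ft_force': [0.347, -1.16, 0.179], 'grip_width': -0.001}
red 336 mean [ 0.554 -0.382  0.13 ] rect [ 555. -384.] [24. 20.] 45.4 z [0.124 0.131 0.135]
bar 423 mean [ 0.52  -0.277  0.091] rect [ 521. -277.] [41. 15.] 3.7 z [0.09  0.091 0.093]
mark [ 0.512 -0.278  0.092]
A 626 mean [0.663 0.044 0.077] rect [664.  44.] [32. 80.] 83.3 z [0.076 0.077 0.078]
B 787 mean [ 0.653 -0.03   0.077] rect [655. -30.] [32. 80.] 82.9 z [0.076 0.077 0.078]
new0 [([0.649, -0.028, 0.076], 0.7), ([0.648, -0.053, 0.045], 0.6), ([0.66, 0.047, 0.079], 0.56)]
done0 [([0.497, 0.331, 0.052], 0.75)]
screwdriver [([0.66, 0.048, 0.078], 0.32)]
wrench [([0.338, 0.219, 0.006], 0.82)]
tape [([0.737, -0.286, 0.021], 0.73)]
mug [([0.747, 0.291, 0.044], 0.63)]
offcut [([0.583, -0.535, 0.02], 0.57), ([0.515, -0.269, 0.068], 0.42)]
```

View pics/top1.png

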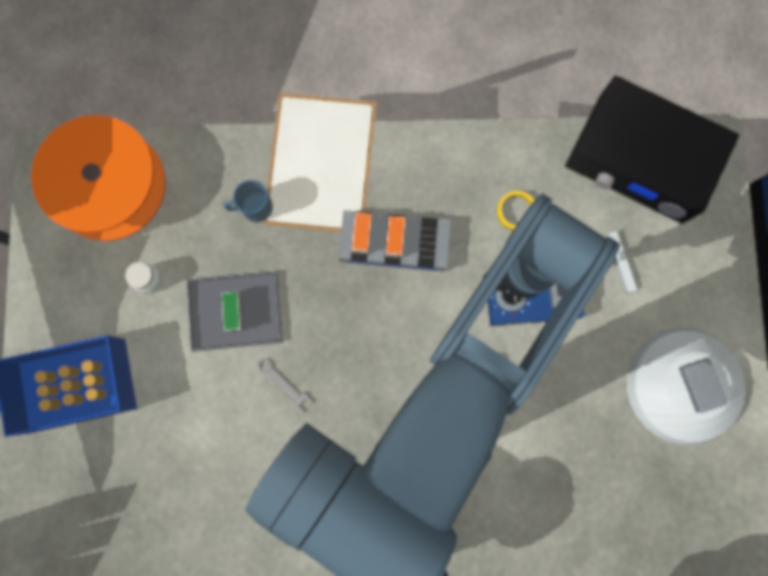

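The final top view shows the oranges in their sockets at (361,233) and (396,237), and the green cartridge upright in the tray at (231,311). The mug, wrench, jar, tape and offcut are where they started; the arm hides the screwdriver, which was in place in the last wrist view.

```bash
python3 -c "
from h import *
print(manip.finish_job())"
```

```text
the job is handed in; nothing more can be done
None
```

The job is done in the order asked and handed in, at about 31 s on the robot's clock.

**What I did**
- I switched the dock off.
- I moved the one green cartridge from the +y socket to the tray, where it stands upright.
- I plugged both orange cartridges fully home, one in socket2 and one in socket1. One of them had been knocked about 45 mm aside partway through, so I measured it again before picking it up.
- I turned the knob counter-clockwise to its zero stop.
- I switched the dock on last.

**Last checks**
- **Cartridges:** both orange tops read 77 mm high, the same as the green one did when seated. The camera reads about 2 mm low, so that matches the 79 mm expected.
- **Knob:** the bar reads 3.7° and the unit 3.3–3.8°, with the mark towards the red tick.
- **Lever:** the ball is back on the ON side, at the same spot as at the start. It met the hard stop with about 10 N at each end.

**What did not go smoothly or fully agree**
- The second orange cartridge caught its slot edge on the first try, with about 20 N. I backed off and shifted it 2 mm, and it then went in cleanly.
- While setting the green one down I pressed on the tray with about 26 N.
- In the last top view the arm hid the screwdriver and the networks placed it wrongly. It was still in place in an earlier wrist view, taken after the knob was turned.
- The networks put the half-hidden tape and offcut about 20–30 mm from their first readings, but in the picture they look unmoved and the arm went nowhere near them.

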